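# Index the drive pulley and lock it at its mark

## Robot

A 6-joint arm with a two-finger parallel gripper is mounted at the origin on a cart in front of the work surface, level with it; the furniture and walls round the work are solid. World frame = base frame: x ahead of the robot, y to its left, z up, the work surface at z = 0. Lengths are in m, angles in rad, forces in N, time in s.
With the tool pointing down it reaches from about 0.3 to 0.825 m from the base axis. Payload 5.4 kg.
Tool frame: the origin (TCP) lies at the very end of the fingers, on their centre line; the grasp point (between the pads) lies manip.tcp_to_grasp behind it (manip.tcp_to_grasp is the distance from the TCP to the grasp point, in m); z points along the fingers, y is the line along which they close (so a half turn about z gives the same grasp; the last joint's range is limited). The gripper opens to 92 mm and grips with 3 to 60 N. Pads are 20 mm wide; open, the fingers measure 128 mm over their backs; the gripper's body (75 mm by 189 mm) begins 69 mm behind the grasp point.
Start: joints at [1.113, 0.158, 1.597, -0, 1.386, -0.21], TCP at [0.141, 0.557, 0.215] pointing down, gripper open.
Joint ranges: [-2.91, 2.91], [-0.94, 2.29], [0.18, 2.7], [-1.29, 4.43], [0.17, 2.64], [-3, 3]. Speed limits (rad/s): [2.57, 2.57, 3.14, 3.14, 3.14, 3.14].

## Interface

Orientations are given as a unit quaternion [x, y, z, w].
In Python, from plant import manip, vision gives the robot as it stands.
- The arm moves only by the tool move_arm, never from a script. Its argument "moves" is one flat list of numbers, 6 for each row, row after row: the shift along the tool's x, y, z in cm, then the turn, a rotation vector about the tool's x, y, z in rad. A call has 1 to 12 rows; each row shifts and turns the commanded pose from where the row before left it, along the tool's axes as they then stand; what a row does not reach is not made up. A row lasts 1/12 s, in which the tool goes at most 41.7 mm and 7.16 degrees, less where a joint would pass 70% of its speed; a pose out of reach is approached as far as the arm can. A call is refused whole if a number of a shift passes 4.17 or a number of a turn 0.125, either way. A call with a gripper value outside its range is refused whole. "claw" is the opening, from 0 (shut) to 1 (fully open), set as the call begins (left out, the last holds). The fingers move at their own pace and stop on an object; the grip force is fixed at half the most. Time passes only in rows, so rows that do not move let the fingers close. It gives the time, the measured TCP pose, the force, the opening and the grip force at its end, in the units of the state.
- manip.sense(): the state, without advancing time (a new reading comes with each control period).
- vision.get_image(name): name is "side" or "top"; returns the picture (400x640x3 uint8, red, green, blue); there is no depth.
- vision.calibration(name): a dict with "fx", "fy", "cx", "cy" (pixels), "k1" (the pictures are not rectified: a ray, as slopes to the right and down, at radius r is drawn at 1 + k1 r^2 times it, then the intrinsics apply), "camera_from_world" (4x4, takes a point from world to camera coordinates). Camera axes: x right, y up, looking along -z (the intrinsics and any distortion apply to the point x, -y, -z); pixel columns grow to the right and rows downward; lengths in m; the calibration is good to about 2 mm. A picture is of the moment at which its call begins. calibration takes no time and is no camera call.
- manip.finish_job(): hands the job in; it is judged then, once.
The state is a dict: "time": time; "q": joint angles; "joint_velocities": joint speeds; "joint_torque": joint torques, N m; "ee_pos": TCP position; "orientation": TCP orientation; "ft_force": force on the tool from outside, world axes, zero at the start; "ft_torque": the same for the moment, N m; "grip_width": finger opening in m; "grasp_force": force on a finger pad.
Only numpy, scipy, OpenCV 4.12 (cv2) and the standard library are available. Lean on these libraries where they do the work, as an engineer would, in place of code of your own. Each camera call takes 0.05 s, during which the arm holds its last target. There are 200 camera calls.

## Task

Turn the toothed drive pulley on the bench stand until the dark line engraved across its rim and face points at the fixed steel pointer, then slide the black-knobbed index bolt fully home into the notch that comes in front of it, so that the pulley is locked there. The bolt must not be forced: if it meets the solid edge instead of the notch, correct the pulley first. Leave the things lying round the stand where they are.

Things in the scene. Friction and masses are not known exactly. Their poses are not given: they have to be found in the camera images.
- axis (a point): Point on the pulley's vertical axis at the height of the rim's top edge, 64 mm above the worktop. The stand (round dark base 176 mm across, 12 mm thick, with an ear reaching 155 mm from the axis under the bolt and one under the pointer) is fixed.
- pulley: Aluminium pulley lying flat on the stand; turns either way without end about its vertical axis and stays where left (friction about 0.2 N m). Toothed upstanding rim: outer radius 66 mm, inner 57 mm (9 mm wall, to grip with one finger inside, one outside), top 64 mm above the worktop, 34 mm high; flat face inside, 30 mm above the worktop. Origin on the axis, 18 mm above the worktop.
- mark (a point): Middle of the mark on the rim's top, 61.5 mm from the axis, 64 mm above the worktop. The mark is a dark radial line 5 mm wide across the top of the rim, along the face inside it and over the flange. It starts 1.8 rad or more from the pointer, on either side: more than one grasp is needed.
- pointer: Fixed steel pointer on the pulley's far side: an 11 mm thick post 89 mm from the pulley's axis, 70 mm high, with a cone pointing at the axis. Origin on the pulley's axis at worktop level, x axis level from there through the pointer's tip, z up. The mark faces the pointer when it lies on this x axis.
- notch_place (a point): Fixed point 78 mm from the axis, 24 mm above the worktop, in line with the bolt, straight opposite the pointer: here a notch must come. The pulley's steel flange (radius 78 mm, below the rim, top 30 mm above the worktop) has three V notches 120 degrees apart, 19 mm wide at the mouth. The bolt draws the pulley true if it is up to 6 mm out.
- pointer_tip (a point): Tip of the pointer, 71 mm from the axis, 64 mm above the worktop, just outside the rim.
- bolt: Index bolt, 9 mm wide, on the pulley's near side, slides level to and from its axis in a guide (118 to 138 mm from the axis, top 39 mm above the worktop). Origin at the centre of its round nose (radius 4.5 mm), 24 mm above the worktop. Nose 92 to 94.5 mm from the axis at the start, 73.5 mm fully home (end stop), stopped at 82.5 mm by the flange where no notch is. Friction about 2 N.
- knob (a point): Centre of the bolt's upright round black knob, 18 mm across, from 35 to 85 mm above the worktop (centre 60 mm), 14.5 mm further from the axis than the bolt's nose, so outside the rim. Grip it from above, or push it with closed fingers, straight towards the pulley's axis (12 N is plenty).
- tin: Bystander, to be left alone: small flat metal tin, 57x77x20 mm; left of the stand. Origin at its underside.
- pliers: Bystander, to be left alone: red-handled pliers lying flat, 165 mm long; left of the stand. Origin at its underside.
- tape: Bystander, to be left alone: green roll of tape lying flat, 64 mm across, 20 mm high; left of the bolt. Origin at its underside.
- reader: Bystander, to be left alone: flat black hand reader, 95x60x22 mm; back left. Origin at its underside.
- driver: Bystander, to be left alone: yellow-handled screwdriver, 200 mm long; in front of the stand. Origin at its underside.

How it is judged:
By the outcome, as a careful person would: the job done as asked, in the order asked, and still so for the second after the job is handed in, with the robot touching nothing.
It also fails if it takes over 67 s, if anything falls off the work surface, if the arm or the gripper's body presses on something with over 40 N, if the wrist force passes 120 N, or if a joint passes its speed limit or range.

## Working session

There is one attempt and no reset: what is moved stays moved. The work goes in short steps, Python scripts to look and compute and a tool call to move; the robot and the scene stay as the last step left them, time stands still between calls to the robot, and variables do not carry over. Pictures are saved under pics/ and viewed, at most 10 in all, crops included, and the job is handed in when it is done.

Besides the shell and the picture viewer there is one more tool, called after "Call:" as name(argument=value, ...), one argument or row to a line, values as JSON. move_arm: Moves the arm, as the interface text tells. Its arguments: {"type":"object","properties":{"moves":{"type":"array"},"claw":{"type":"number"}},"required":["moves"]}

```bash
ls; mkdir -p pics
cat > h.py <<'E'
import numpy as np,cv2
from plant import manip,vision
def ray(name,u,v):
    c=vision.calibration(name);d=np.array([(u-c['cx'])/c['fx'],(v-c['cy'])/c['fy']]);s=d.copy()
    for _ in range(20): s=d/(1+c['k1']*(s@s))
    T=np.array(c['camera_from_world']);R=T[:3,:3]
    return -R.T@T[:3,3], R.T@np.array([s[0],-s[1],-1])
def onz(name,u,v,z):
    o,d=ray(name,u,v);return o+d*(z-o[2])/d[2]
def proj(name,p):
    c=vision.calibration(name);q=(np.array(c['camera_from_world'])@np.append(p,1))[:3]
    s=np.array([q[0],-q[1]])/-q[2];s=s*(1+c['k1']*(s@s))
    return s*[c['fx'],c['fy']]+[c['cx'],c['cy']]
def snap(name,f):
    im=np.array(vision.get_image(name))[:,:,::-1].copy();cv2.imwrite('pics/'+f,im);return im
E
python3 - <<'E'
from h import *
snap('top','t0.png');snap('side','s0.png')
for n in('top','side'):print(vision.calibration(n),ray(n,320,200))
print(manip.tcp_to_grasp,manip.sense())
E
```

```text
pics
{'fx': 480.80724720298673, 'fy': 480.80724720298673, 'cx': 322.8997660078429, 'cy': 201.92941566104847, 'k1': 0.03322623106027313, 'camera_from_world': array([[ 0.01825499, -0.99951255, -0.02532637,  0.50531366],
       [ 0.99183612,  0.01490577,  0.12664487, -0.41577628],
       [-0.12620563, -0.02743151,  0.99162475, -0.91356496],
       [ 0.        ,  0.        ,  0.        ,  1.        ]])} (array([0.28786039, 0.48620434, 0.97136732]), array([ 0.13007564,  0.03351942, -0.9909638 ]))
{'fx': 370.19344461404734, 'fy': 370.19344461404734, 'cx': 324.90304448978947, 'cy': 196.39677362608276, 'k1': 0.010672041030898676, 'camera_from_world': array([[-0.93130926, -0.3636171 , -0.02111078,  0.57634024],
       [ 0.12713536, -0.37884439,  0.91668617,  0.05739597],
       [-0.34132047,  0.85103439,  0.39904988, -1.16148214],
       [ 0.        ,  0.        ,  0.        ,  1.        ]])} (array([0.13301632, 1.21977255, 0.42304221]), array([ 0.35241775, -0.84253104, -0.40769269]))
0.0187 {'time': 0.1, 'q': array([ 1.11287249e+00,  1.58963171e-01,  1.59810623e+00, -2.02015370e-05,
        1.38615715e+00, -2.10127692e-01]), 'joint_velocities': array([ 0.00046909, -0.00172406, -0.00303307, -0.00046801,  0.00154467,
        0.00137324]), 'joint_torque': array([-1.40972725e-04, -3.86501956e+01, -3.22959995e+01,  7.03453249e-02,
        3.40213871e-02, -5.66751646e-05]), 'ee_pos': array([0.14082123, 0.55691856, 0.21373024]), 'orientation': array([ 1.23579437e-01,  9.92334347e-01, -7.75048499e-04, -2.58456088e-04]), 'ft_force': array([ 0.12444125, -0.26165233, -0.44768349]), 'ft_torque': array([-0.02097447,  0.01470044, -0.02352124]), 'grasp_force': 0.0, 'grip_width': 0.09199590650026228}
```

View pics/t0.png

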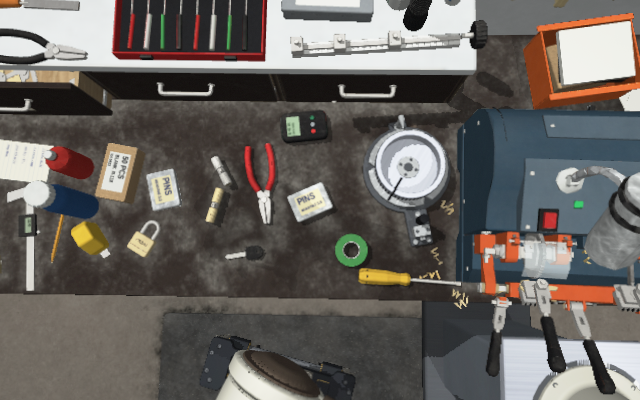

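View pics/s0.png

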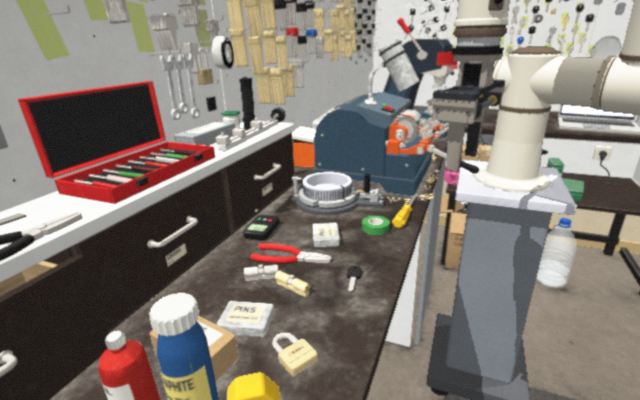

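Run:
```python
from h import *
im=cv2.imread('pics/t0.png');c=im[100:260,340:480];cv2.imwrite('pics/t0c.png',cv2.resize(c,None,fx=3.7,fy=3.7,interpolation=cv2.INTER_CUBIC))
s=cv2.imread('pics/s0.png');c=s[60:240,260:460];cv2.imwrite('pics/s0c.png',cv2.resize(c,None,fx=3.3,fy=3.3,interpolation=cv2.INTER_CUBIC))
for u,v in((407,167),):print(onz('top',u,v,.03))
g=cv2.cvtColor(im,cv2.COLOR_BGR2GRAY)
print(cv2.HoughCircles(cv2.resize(g[100:260,340:480],None,fx=3,fy=3),cv2.HOUGH_GRADIENT,1.5,10,param1=120,param2=50,minRadius=60,maxRadius=160))
```

```text
[0.47994154 0.34683105 0.03      ]
[[[200.25     201.75     115.350006]
  [212.25     188.25     105.15    ]
  [213.75     200.25     109.350006]
  [219.75     210.75     102.9     ]
  [222.75     195.75      99.75    ]
  [197.25     216.75     102.15    ]
  [230.25     221.25      88.2     ]
  [191.25     197.25     105.75    ]
  [201.75     189.75      93.75    ]
  [183.75     212.25      96.15    ]
  [246.75     195.75     124.5     ]
  [198.75     176.25     122.399994]
  [222.75     167.25     127.8     ]
  [219.75     180.75     115.350006]
  [206.25     221.25      99.45    ]
  [207.75     209.25      94.05    ]
  [236.25     210.75      88.2     ]
  [186.75     185.25      94.35    ]
  [209.25     176.25     117.600006]
  [179.25     192.75      93.9     ]
  [170.25     215.25      82.95    ]
  [210.75     230.25     114.600006]
  [171.75     204.75     119.399994]
  [234.75     236.25     103.05    ]
  [219.75     224.25      76.2     ]
  [197.25     236.25      83.25    ]
  [236.25     180.75      79.95    ]
  [171.75     179.25      79.95    ]
  [183.75     222.75      94.5     ]
  [246.75     227.25      71.4     ]
  [254.25     186.75      68.25    ]
  [198.75     162.75      69.9     ]
  [234.75     192.75      81.6     ]
  [222.75     234.75      79.95    ]
  [188.25     173.25      72.9     ]
  [188.25     231.75      84.9     ]
  [165.75     191.25      63.15    ]
  [249.75     215.25      73.2     ]
  [212.25     164.25      78.15    ]
  [209.25     240.75      68.4     ]
  [237.75     165.75      66.6     ]
  [261.75     215.25      61.8     ]
  [216.75     147.75      65.1     ]
  [203.25     150.75      61.65    ]
  [227.25     155.25      61.8     ]
  [258.75     203.25      65.1     ]
  [210.75     252.75      61.8     ]]]
```

View pics/t0c.png

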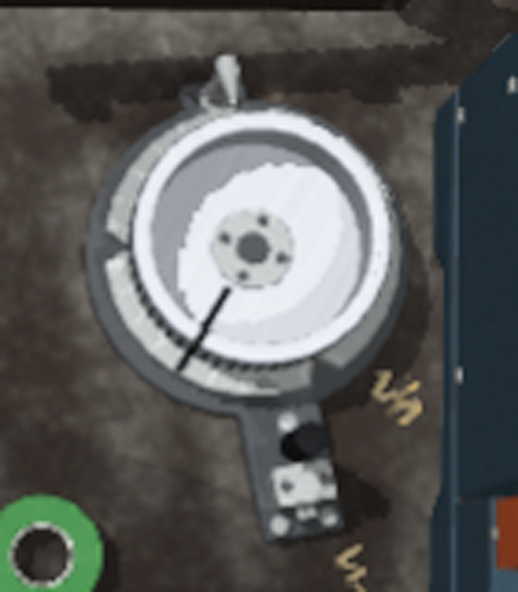

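View pics/s0c.png

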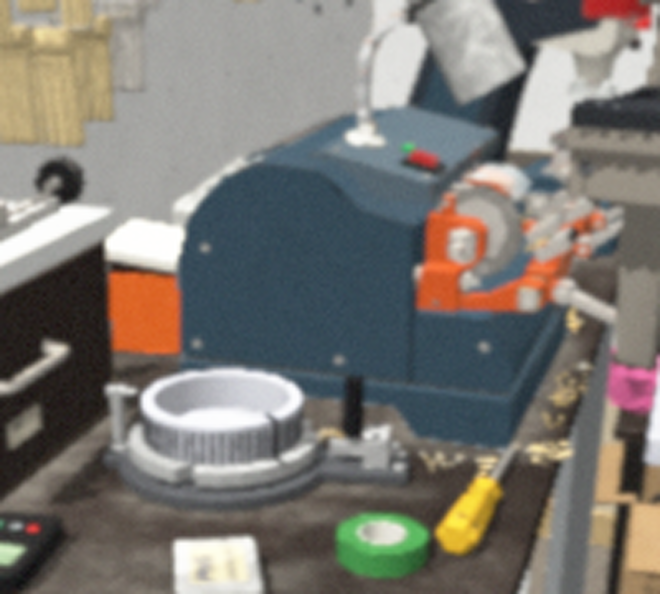

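```bash
cat >> h.py <<'E'
from scipy.optimize import least_squares
from scipy.ndimage import map_coordinates
def samp(name,im,P): # grey at world points
    uv=np.array([proj(name,p) for p in P]);g=cv2.cvtColor(im,cv2.COLOR_BGR2GRAY).astype(float)
    return map_coordinates(g,[uv[:,1],uv[:,0]],order=1)
def axis_fit(im,c,n=2):
    for _ in range(n):
        pts=[]
        for a in np.linspace(0,2*np.pi,72,endpoint=False):
            r=np.arange(.050,.0745,.0005);P=[[c[0]+q*np.cos(a),c[1]+q*np.sin(a),.064] for q in r]
            d=np.gradient(cv2.GaussianBlur(samp('top',im,P)[None],(5,1),0)[0])
            i=np.argmax(d*(r<.062));j=np.argmin(d*(r>.0615))
            if d[i]>4: pts.append((*P[i][:2],.057))
            if d[j]<-4: pts.append((*P[j][:2],.066))
        pts=np.array(pts)
        f=lambda c:np.hypot(pts[:,0]-c[0],pts[:,1]-c[1])-pts[:,2]
        s=least_squares(f,c,loss='soft_l1',f_scale=.001);c=s.x
    return c,len(pts),np.median(abs(f(c)))
def mark(im,c,z=.064,r0=.058,r1=.065):
    a=np.arange(-np.pi,np.pi,.01)
    v=np.mean([samp('top',im,[[c[0]+r*np.cos(t),c[1]+r*np.sin(t),z] for t in a]) for r in np.linspace(r0,r1,5)],0)
    return a,v
E
python3 - <<'E'
from h import *
im=cv2.imread('pics/t0.png')
px=lambda u,v:(u/3.7+340,v/3.7+100)
c=onz('top',*px(265,236),.064)[:2];print('guess',c)
c,n,e=axis_fit(im,c);print('axis',c,n,e)
print('hub',onz('top',*px(253,247),.03))
hsv=im.max(2);m=np.zeros_like(hsv);x,y=412,214;m[y:y+13,x:x+20]=(hsv[y:y+13,x:x+20]<35)
_,_,st,ce=cv2.connectedComponentsWithStats(m);k=np.argmax(st[1:,4])+1;print(st[k],ce[k])
ku=ce[k]
for z in(.075,.085):
    K=onz('top',*ku,z)[:2];print('knob',z,K,np.hypot(*(K-c)),np.arctan2(*(c-K)[::-1]))
P=onz('top',*px(228,62),.07)[:2];print('post',P,np.hypot(*(P-c)),np.arctan2(*(P-c)[::-1]))
for z,r0,r1 in((.064,.058,.065),(.03,.028,.045),(.03,.07,.077)):
    a,v=mark(im,c,z,r0,r1);i=np.argsort(v)[:8];print(z,np.round(a[i],2),v[i].round(),np.median(v))
for u,v in((228,290),(205,325)):
    p=onz('top',*px(u,v),.03)[:2]-c;print(np.arctan2(p[1],p[0]))
p=onz('top',*px(180,370),.03)[:2]-c;print(np.arctan2(p[1],p[0]),np.hypot(*p))
E
```

```text
guess [0.47936382 0.34307082]Traceback (most recent call last):
  File "<stdin>", line 5, in <module>
  File "h.py", line 26, in axis_fit
    d=np.gradient(cv2.GaussianBlur(samp('top',im,P)[None],(5,1),0)[0])
                                   ~~~~^^^^^^^^^^^^
  File "h.py", line 19, in samp
    uv=np.array([proj(name,p) for p in P]);g=cv2.cvtColor(im,cv2.COLOR_BGR2GRAY).astype(float)
                 ~~~~^^^^^^^^
  File "h.py", line 11, in proj
    c=vision.calibration(name);q=(np.array(c['camera_from_world'])@np.append(p,1))[:3]
ValueError: time passes only in moves, steps and waits
```

```bash
sed -i 's/vision.calibration(name)/cal(name)/; s/^from plant.*/&\nimport functools\n@functools.cache\ndef cal(n): return vision.calibration(n)/' h.py
cat > m0.py <<'E'
from h import *
im=cv2.imread('pics/t0.png')
px=lambda u,v:(u/3.7+340,v/3.7+100)
c=onz('top',*px(265,236),.064)[:2];print('guess',c)
c,n,e=axis_fit(im,c);print('axis',c,n,e)
print('hub',onz('top',*px(253,247),.03))
hsv=im.max(2);m=np.zeros_like(hsv);x,y=412,214;m[y:y+13,x:x+20]=(hsv[y:y+13,x:x+20]<35)
_,_,st,ce=cv2.connectedComponentsWithStats(m)[:4];k=np.argmax(st[1:,4])+1;print(st[k],ce[k])
ku=ce[k]
for z in(.075,.085):
    K=onz('top',*ku,z)[:2];print('knob',z,K,np.hypot(*(K-c)),np.arctan2(*(c-K)[::-1]))
P=onz('top',*px(228,62),.07)[:2];print('post',P,np.hypot(*(P-c)),np.arctan2(*(P-c)[::-1]))
for z,r0,r1 in((.064,.058,.065),(.03,.028,.045),(.03,.07,.077)):
    a,v=mark(im,c,z,r0,r1);i=np.argsort(v)[:8];print(z,np.round(a[i],2),v[i].round(),np.median(v))
for u,v in((228,290),(205,325)):
    p=onz('top',*px(u,v),.03)[:2]-c;print(np.arctan2(p[1],p[0]))
p=onz('top',*px(180,370),.03)[:2]-c;print(np.arctan2(p[1],p[0]),np.hypot(*p))
E
python3 m0.py
```

```text
guess [0.47936382 0.34307082]
axis [0.48025503 0.3457744 ] 133 0.00040345193905057253
hub [0.48046519 0.34411545 0.03      ]
[416 216   8   9  37] [418.75675676 220.78378378]
knob 0.075 [0.36929681 0.33214568] 0.11179207938482379 0.12221537578596894
knob 0.085 [0.36838829 0.33386438] 0.1124989583422279 0.10606662438429947
post [0.56988141 0.3627955 ] 0.09122831897127753 0.18767677354246462
0.064 [2.62 2.61 2.63 2.6  2.59 2.64 2.58 2.65] [ 55.  60.  77.  77. 105. 107. 136. 143.] 224.87412114681803
0.03 [2.61 2.62 2.6  2.63 2.59 2.64 2.65 2.58] [ 58.  63.  67.  73.  83.  85. 100. 103.] 230.01651645809315
0.03 [ 2.61 -2.63 -2.64 -2.62  2.62 -2.61 -2.65 -2.6 ] [60. 63. 63. 64. 65. 65. 66. 67.] 184.1406491671748
2.676913954419829
2.628061851737026
2.6339958673110226 0.07645476721469027
```

Call:
move_arm(
  moves=[0, 0, 0, 0, 0, -0.1, 0, 0, 0, 0, 0, -0.1, 0, 0, 0, 0, 0, -0.1, 0, 0, 0, 0, 0, -0.1, 0, 0, 0, 0, 0, -0.1, 0, 0, 0, 0, 0, -0.1, 0, 0, 0, 0, 0, -0.1, 0, 0, 0, 0, 0, -0.1, 0, 0, 0, 0, 0, -0.1, 0, 0, 0, 0, 0, -0.1, 0, 0, 0, 0, 0, -0.03, 0, 0, 0, 0, 0, 0],
  claw=0.45,
)

```text
time: 1.1
ee_pos: [0.1409, 0.5571, 0.214]
orientation: [-0.382, 0.924, -0.0, -0.0]
ft_force: [-0.1, 0.1, 0.2]
grip_width: 0.0416
grasp_force: 0.0
```

Call:
move_arm(
  moves=[-0.77, -2.73, 0, 0, 0, 0, -0.77, -2.73, 0, 0, 0, 0, -0.77, -2.73, 0, 0, 0, 0, -0.77, -2.73, 0, 0, 0, 0, -0.77, -2.73, 0, 0, 0, 0, -0.77, -2.73, 0, 0, 0, 0, -0.77, -2.73, 0, 0, 0, 0, -0.77, -2.73, 0, 0, 0, 0, -0.77, -2.73, 0, 0, 0, 0, -0.77, -2.73, 0, 0, 0, 0, -0.77, -2.73, 0, 0, 0, 0, -0.77, -2.73, 0, 0, 0, 0],
)

```text
time: 2.1
ee_pos: [0.4384, 0.3892, 0.2142]
orientation: [-0.381, 0.925, -0.0, -0.0]
ft_force: [0.9, -0.1, -0.0]
grip_width: 0.0416
grasp_force: 0.0
```

Call:
move_arm(
  moves=[0, 0, 2.0, 0, 0, 0, 0, 0, 2.0, 0, 0, 0, 0, 0, 2.0, 0, 0, 0, 0, 0, 2.0, 0, 0, 0, 0, 0, 2.0, 0, 0, 0, 0, 0, 2.0, 0, 0, 0, 0, 0, 1.6, 0, 0, 0, 0, 0, 1.0, 0, 0, 0, 0, 0, 0, 0, 0, 0],
)

```text
time: 2.85
ee_pos: [0.4356, 0.389, 0.0658]
orientation: [-0.381, 0.925, -0.0, -0.003]
ft_force: [-0.9, 0.7, -0.7]
grip_width: 0.0416
grasp_force: 0.0
```

Run:
```python
from h import *
im=snap('side','s1.png');t=snap('top','t1.png')
a=cv2.resize(im[130:250,270:430],None,fx=4,fy=4,interpolation=cv2.INTER_CUBIC);cv2.imwrite('pics/s1c.png',a)
print(manip.sense()['ee_pos'],manip.sense()['q'],manip.sense()['ft_force'])
```

```text
[0.43760427 0.39024088 0.068863  ] [ 5.22305677e-01  3.39677665e-01  1.68553296e+00 -4.68692860e-06
  1.11640111e+00 -1.83025598e+00] [-0.29640638 -0.26562365  0.22546971]
```

View pics/s1c.png

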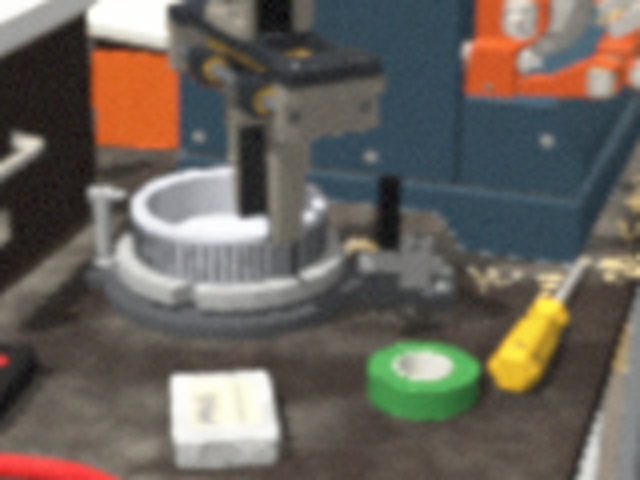

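The gripper's fingers straddle the rim wall on the left (crop about (260,220)), just above it. I'll go down 3.1 cm and close.

Call:
move_arm(
  moves=[0, 0, 1.0, 0, 0, 0, 0, 0, 1.0, 0, 0, 0, 0, 0, 0.7, 0, 0, 0, 0, 0, 0.4, 0, 0, 0, 0, 0, 0, 0, 0, 0, 0, 0, 0, 0, 0, 0],
)

```text
time: 3.45
ee_pos: [0.4373, 0.39, 0.0373]
orientation: [-0.381, 0.924, -0.0, -0.0]
ft_force: [0.0, -0.4, 0.1]
grip_width: 0.0414
grasp_force: 0.0
```

Call:
move_arm(
  moves=[0, 0, 0, 0, 0, 0, 0, 0, 0, 0, 0, 0, 0, 0, 0, 0, 0, 0, 0, 0, 0, 0, 0, 0, 0, 0, 0, 0, 0, 0, 0, 0, 0, 0, 0, 0],
  claw=0,
)

```text
time: 3.95
ee_pos: [0.4376, 0.39, 0.0379]
orientation: [-0.381, 0.925, -0.0, -0.0]
ft_force: [-0.1, -1.9, 2.3]
grip_width: 0.0098
grasp_force: 29.2
```

Call:
move_arm(
  moves=[-0.307, -0.008, 0, 0, 0, 0.05, -0.614, -0.031, 0, 0, 0, 0.1, -0.614, -0.031, 0, 0, 0, 0.1, -0.614, -0.031, 0, 0, 0, 0.1, -0.614, -0.031, 0, 0, 0, 0.1, 0, 0, 0, 0, 0, 0],
)

```text
time: 4.45
ee_pos: [0.461, 0.4038, 0.0378]
orientation: [-0.163, 0.987, -0.001, -0.001]
ft_force: [-1.9, -4.3, 4.7]
grip_width: 0.0095
grasp_force: 29.1
```

Call:
move_arm(
  moves=[-0.614, -0.031, 0, 0, 0, 0.1, -0.614, -0.031, 0, 0, 0, 0.1, -0.614, -0.031, 0, 0, 0, 0.1, -0.614, -0.031, 0, 0, 0, 0.1, -0.614, -0.031, 0, 0, 0, 0.1, -0.614, -0.031, 0, 0, 0, 0.1, -0.614, -0.031, 0, 0, 0, 0.1, -0.614, -0.031, 0, 0, 0, 0.1, 0, 0, 0, 0, 0, 0, 0, 0, 0, 0, 0, 0],
)

```text
time: 5.28
ee_pos: [0.5081, 0.3999, 0.0378]
orientation: [0.232, 0.973, -0.002, -0.001]
ft_force: [-3.9, -5.7, 4.9]
grip_width: 0.0097
grasp_force: 28.9
```

Call:
move_arm(
  moves=[0, 0, 0, 0, 0, 0, 0, 0, 0, 0, 0, 0, 0, 0, 0, 0, 0, 0, 0, 0, 0, 0, 0, 0, 0, 0, -1, 0, 0, 0, 0, 0, -2, 0, 0, 0, 0, 0, -3, 0, 0, 0, 0, 0, -3, 0, 0, 0, 0, 0, 0, 0, 0, 0],
  claw=0.45,
)

```text
time: 6.03
ee_pos: [0.5125, 0.4038, 0.1361]
orientation: [0.232, 0.973, 0.004, 0.005]
ft_force: [0.1, -0.6, 1.7]
grip_width: 0.0414
grasp_force: 0.0
```

Call:
move_arm(
  moves=[0.614, -0.031, 0, 0, 0, -0.1, 0.614, -0.031, 0, 0, 0, -0.1, 0.614, -0.031, 0, 0, 0, -0.1, 0.614, -0.031, 0, 0, 0, -0.1, 0.614, -0.031, 0, 0, 0, -0.1, 0.614, -0.031, 0, 0, 0, -0.1, 0.614, -0.031, 0, 0, 0, -0.1, 0.614, -0.031, 0, 0, 0, -0.1, 0.614, -0.031, 0, 0, 0, -0.1, 0.614, -0.031, 0, 0, 0, -0.1, 0.614, -0.031, 0, 0, 0, -0.1, 0, 0, 0, 0, 0, 0],
)

```text
time: 7.03
ee_pos: [0.4438, 0.3959, 0.1279]
orientation: [-0.312, 0.95, 0.0, -0.0]
ft_force: [-0.3, 0.2, -0.4]
grip_width: 0.041
grasp_force: 0.0
```

Run:
```python
from h import *
im=snap('top','t2.png')
cv2.imwrite('pics/t2c.png',cv2.resize(im[100:260,340:480],None,fx=3.7,fy=3.7,interpolation=cv2.INTER_CUBIC))
print(manip.sense()['ee_pos'],manip.sense()['orientation'])
```

```text
[0.44429392 0.39616049 0.12799259] [-3.10018570e-01  9.50730477e-01  8.52540327e-05  1.97915766e-04]
```

View pics/t2c.png

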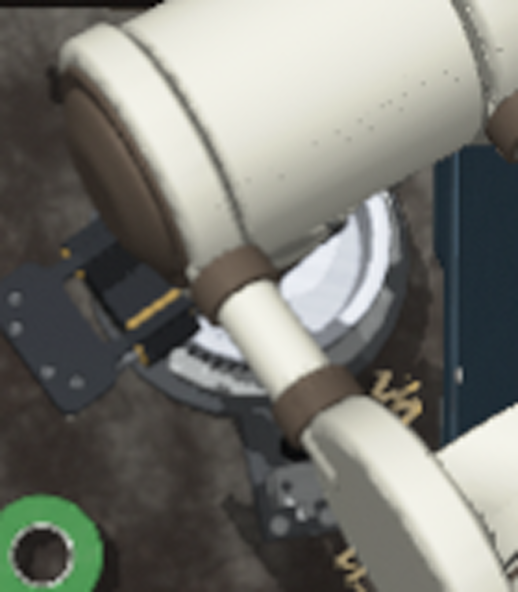

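The arm hides the mark; grasp again here and turn a further 1.195 rad, then retreat and look.

Call:
move_arm(
  moves=[0, 0, 2, 0, 0, 0, 0, 0, 2, 0, 0, 0, 0, 0, 2, 0, 0, 0, 0, 0, 2, 0, 0, 0, 0, 0, 1.0, 0, 0, 0, 0, 0, 0, 0, 0, 0, 0, 0, 0, 0, 0, 0],
)

```text
time: 7.67
ee_pos: [0.4447, 0.3962, 0.0378]
orientation: [-0.31, 0.951, -0.0, -0.0]
ft_force: [0.6, -0.3, 0.4]
grip_width: 0.0412
grasp_force: 0.0
```

Call:
move_arm(
  moves=[0, 0, 0, 0, 0, 0, 0, 0, 0, 0, 0, 0, 0, 0, 0, 0, 0, 0, 0, 0, 0, 0, 0, 0, 0, 0, 0, 0, 0, 0, 0, 0, 0, 0, 0, 0],
  claw=0,
)

```text
time: 8.17
ee_pos: [0.4451, 0.396, 0.0383]
orientation: [-0.311, 0.951, -0.0, 0.0]
ft_force: [0.6, -1.3, 3.2]
grip_width: 0.0096
grasp_force: 29.0
```

Call:
move_arm(
  moves=[-0.307, -0.008, 0, 0, 0, 0.05, -0.614, -0.031, 0, 0, 0, 0.1, -0.614, -0.031, 0, 0, 0, 0.1, -0.614, -0.031, 0, 0, 0, 0.1, -0.614, -0.031, 0, 0, 0, 0.1, -0.614, -0.031, 0, 0, 0, 0.1, -0.614, -0.031, 0, 0, 0, 0.1, -0.614, -0.031, 0, 0, 0, 0.1, -0.614, -0.031, 0, 0, 0, 0.1, -0.614, -0.031, 0, 0, 0, 0.1, -0.614, -0.031, 0, 0, 0, 0.1, -0.614, -0.031, 0, 0, 0, 0.1],
)

```text
time: 9.17
ee_pos: [0.5104, 0.3987, 0.0382]
orientation: [0.258, 0.966, -0.002, -0.001]
ft_force: [-6.1, -7.2, 8.6]
grip_width: 0.0098
grasp_force: 29.0
```

Call:
move_arm(
  moves=[-0.276, -0.006, 0, 0, 0, 0.045, 0, 0, 0, 0, 0, 0, 0, 0, 0, 0, 0, 0, 0, 0, 0, 0, 0, 0],
)

```text
time: 9.5
ee_pos: [0.5133, 0.3969, 0.0382]
orientation: [0.278, 0.961, -0.002, -0.0]
ft_force: [-3.0, -5.6, 7.5]
grip_width: 0.0096
grasp_force: 28.7
```

Call:
move_arm(
  moves=[0, 0, 0, 0, 0, 0, 0, 0, 0, 0, 0, 0, 0, 0, 0, 0, 0, 0, 0, 0, 0, 0, 0, 0, 0, 0, -1, 0, 0, 0, 0, 0, -2, 0, 0, 0, 0, 0, -3, 0, 0, 0, 0, 0, -3, 0, 0, 0, 0, 0, 0, 0, 0, 0],
  claw=0.45,
)

```text
time: 10.25
ee_pos: [0.5176, 0.4008, 0.136]
orientation: [0.278, 0.961, 0.004, 0.005]
ft_force: [0.1, 1.0, 1.2]
grip_width: 0.0411
grasp_force: 0.0
```

Call:
move_arm(
  moves=[0, 0, -3, 0, 0, 0, 0, 0, -3, 0, 0, 0, 3.2, -0.5, -0.5, 0, 0, 0, 3.2, -0.5, -0.5, 0, 0, 0, 3.2, -0.5, -0.5, 0, 0, 0, 3.2, -0.5, 0, 0, 0, 0, 3.2, -0.5, 0, 0, 0, 0, 3.2, -0.5, 0, 0, 0, 0, 3.2, -0.5, 0, 0, 0, 0, 3.2, -0.5, 0, 0, 0, 0, 3.2, -0.5, 0, 0, 0, 0, 3.2, -0.5, 0, 0, 0, 0],
)

```text
time: 11.25
ee_pos: [0.2148, 0.5274, 0.2031]
orientation: [0.278, 0.961, 0.0, 0.0]
ft_force: [-0.0, 0.3, 0.4]
grip_width: 0.0413
grasp_force: 0.0
```

Run:
```python
from h import *
im=snap('top','t3.png')
cv2.imwrite('pics/t3c.png',cv2.resize(im[100:260,340:480],None,fx=3.7,fy=3.7,interpolation=cv2.INTER_CUBIC))
print(manip.sense()['ee_pos'],manip.sense()['orientation'])
c,n,e=axis_fit(im,np.array([.480,.3457]));print(c,n,e)
for z,r0,r1 in((.064,.058,.065),(.03,.028,.045),(.03,.07,.077)):
    a,v=mark(im,c,z,r0,r1);w=np.clip(np.median(v)-60-v,0,None)*(abs(a)<.6);print(z,(a*w).sum()/w.sum(),v[abs(a)<.6].min())
```

```text
[0.20946268 0.52930241 0.20310618] [ 2.75761184e-01  9.61224073e-01  5.00016924e-04 -1.94941068e-03]
[0.48021786 0.34574708] 136 0.0004623220793428563
0.064 0.20846442098949586 51.425881377837094
0.03 0.20809742966264227 47.266781329075464
0.03 0.11353653241517303 69.73040792633374
```

View pics/t3c.png

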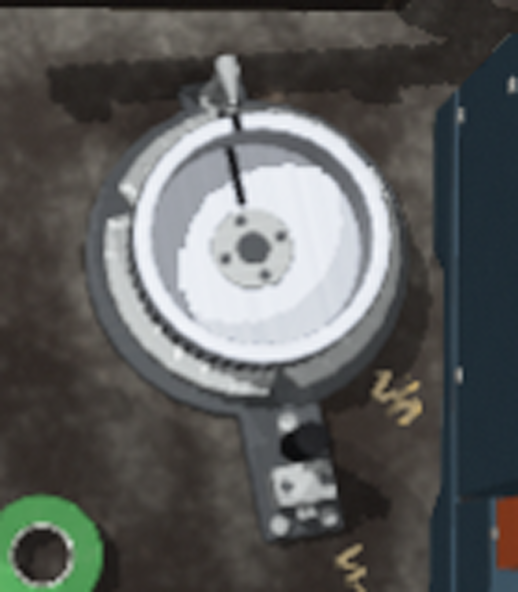

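Run:
```python
from h import *
im=cv2.imread('pics/t3.png');c=np.array([.4802,.34575])
px=lambda u,v:(u/3.7+340,v/3.7+100)
for n,u,v,z in(('guide',304,483,.039),('ear end',306,525,.012),('post',228,62,.07),('knob',305,441,.085),('knob',303,440,.075)):
    p=onz('top',*px(u,v),z)[:2]-c;a=np.arctan2(p[1],p[0]);print(n,np.hypot(*p),(a+np.pi/2)%np.pi-np.pi/2)
# pointer cone and post: bright centroid across, per radius, at z=.064
g=cv2.cvtColor(im,cv2.COLOR_BGR2GRAY).astype(float)
for r in np.arange(.072,.096,.003):
    t=np.arange(0,.4,.02);v=samp('top',im,[[c[0]+r*np.cos(a),c[1]+r*np.sin(a),.064] for a in t]);print(round(r,3),v.astype(int))
hs=im.max(2)[205:235,405:440];print(hs[5:25:1,5:28])
```

```text
guide 0.12907424884658097 0.20413665250267066
ear end 0.150338482276679 0.21351868590113776
post 0.09128693404770451 0.18782691019464104
knob 0.11034111672566878 0.16949886710956763
knob 0.10907083878824095 0.17895678969838347
0.072 [ 68  66  64  64  66  71  73  70  68 125 151 138 103  97  97  90 108 136
 162 157]
0.075 [ 43  44  43  37  33  51  69  83 100 154 165 138  99  84  78  74  72  84
 118 148]
0.078 [ 37  35  35  35  37  46  71  93 126 166 183 147 105  81  77  78  81  91
 116 150]
0.081 [ 39  38  37  37  37  39  57  91 138 173 183 162 115  81  76  83  90  94
  98  94]
0.084 [ 38  37  38  39  38  40  52  91 148 180 186 168 132  95  89  95  95  90
  79  68]
0.087 [ 39  38  39  40  38  38  67 128 168 189 196 180 142 106  83  64  47  42
  41  42]
0.09 [ 43  40  39  39  38  38  85 149 178 190 195 188 155  90  54  38  32  31
  31  30]
0.093 [ 44  43  44  42  40  41  55 116 168 191 195 187 153  90  40  38  38  34
  31  30]
0.096 [ 53  53  59  60  56  49  45 106 158 181 187 167 121  67  45  44  46  44
  41  39]
[[ 76  75  65  65  75  75  88 101 102  94  87  88  93  98 101  92  60  37
[... 1167 characters left out ...]
 49  32  41  50  50]
 [ 87  89  89  89  88  83  63  31  15  14  14  14  16  25  37  46  51  52
   46  38  42  52  49]
 [ 88  89  90  90  88  90  86  72  49  28  29  37  46  52  65  88  97  86
   76  50  41  51  49]
 [ 87  89  89  89  88  90  90  98 121 137 154 147 109 108 110 120 119 106
   93  59  35  44  47]
 [ 87  87  90 105 129 154 167 171 183 193 203 183 133 132 131 123 111 105
  102  80  32  34  39]
 [ 89  89  90 126 174 198 206 206 205 204 203 190 172 171 150 112  99  95
  105  90  33  31  30]
 [ 89  92  97 140 189 205 197 197 202 202 202 200 201 200 178 135  98  69
   83  77  41  32  30]
 [ 88  92 100 126 178 199 176 175 196 204 203 203 204 201 189 159 109  73
   73  70  51  31  31]]
```

Call:
move_arm(
  moves=[0, 0, 0, 0, 0, 0.1, 0, 0, 0, 0, 0, 0.1, 0, 0, 0, 0, 0, 0.1, 0, 0, 0, 0, 0, 0.1, 0, 0, 0, 0, 0, 0.1, 0, 0, 0, 0, 0, 0.1, 0, 0, 0, 0, 0, 0.1, 0, 0, 0, 0, 0, 0.107, 0, 0, 0, 0, 0, 0],
  claw=0,
)

```text
time: 12.05
ee_pos: [0.2165, 0.5269, 0.203]
orientation: [0.634, 0.774, 0.0, -0.0]
ft_force: [0.5, -0.5, 0.4]
grip_width: 0.0009
grasp_force: 0.0
```

Call:
move_arm(
  moves=[-2.285, 0.787, 0, 0, 0, 0, -2.285, 0.787, 0, 0, 0, 0, -2.285, 0.787, 0, 0, 0, 0, -2.285, 0.787, 0, 0, 0, 0, -2.285, 0.787, 0, 0, 0, 0, -2.285, 0.787, 0, 0, 0, 0, -2.285, 0.787, 0, 0, 0, 0, -2.285, 0.787, 0, 0, 0, 0, -2.285, 0.787, 0, 0, 0, 0, -2.285, 0.787, 0, 0, 0, 0, 0, 0, 0, 0, 0, 0, 0, 0, 0, 0, 0, 0],
)

```text
time: 13.05
ee_pos: [0.3396, 0.3183, 0.2029]
orientation: [0.633, 0.774, 0.0, -0.0]
ft_force: [0.1, 0.2, -0.2]
grip_width: 0.0005
grasp_force: 0.0
```

Call:
move_arm(
  moves=[0.42, -0.7, 0, 0, 0, 0, 0, 0, 2, 0, 0, 0, 0, 0, 2, 0, 0, 0, 0, 0, 2, 0, 0, 0, 0, 0, 2, 0, 0, 0, 0, 0, 2, 0, 0, 0, 0, 0, 2, 0, 0, 0, 0, 0, 1.5, 0, 0, 0, 0, 0, 1, 0, 0, 0, 0, 0, 0.5, 0, 0, 0, 0, 0, 0, 0, 0, 0],
)

```text
time: 13.97
ee_pos: [0.3302, 0.3217, 0.0518]
orientation: [0.632, 0.775, -0.001, -0.0]
ft_force: [-0.1, -0.3, 0.6]
grip_width: 0.0004
grasp_force: 0.0
```

Run:
```python
from h import *
im=snap('side','s4.png')
cv2.imwrite('pics/s4c.png',cv2.resize(im[130:250,270:430],None,fx=4,fy=4,interpolation=cv2.INTER_CUBIC))
s=manip.sense();print(s['ee_pos'],s['ft_force'],s['q'])
```

```text
[0.33102967 0.32194172 0.05274493] [-0.0070756   0.64627351  0.54743452] [5.08718973e-01 6.60839361e-02 2.04525622e+00 1.55844954e-04
 1.03040070e+00 3.06446366e-01]
```

View pics/s4c.png

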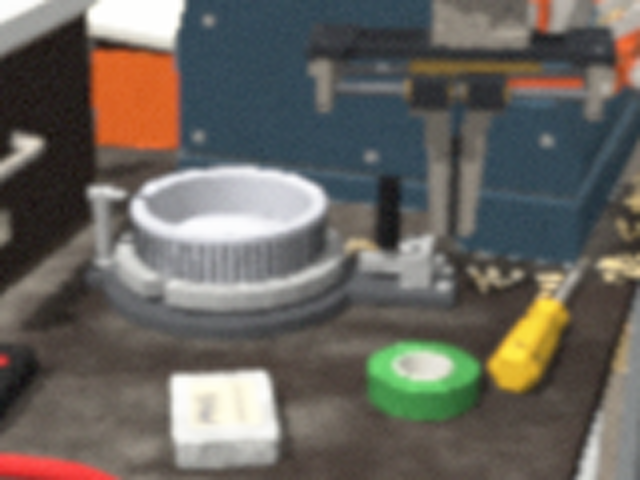

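The closed fingers (crop about (455,200)) stand clear behind the knob (388,210), with the pointer and mark lined up at left. Now push gently, watching the force.

Call:
move_arm(
  moves=[0, 0.4, 0, 0, 0, 0, 0, 0.4, 0, 0, 0, 0, 0, 0.4, 0, 0, 0, 0, 0, 0.2, 0, 0, 0, 0, 0, 0.2, 0, 0, 0, 0, 0, 0.2, 0, 0, 0, 0, 0, 0, 0, 0, 0, 0],
)

```text
time: 14.6
ee_pos: [0.3492, 0.325, 0.0527]
orientation: [0.633, 0.774, -0.0, -0.0]
ft_force: [0.4, -0.2, 0.2]
grip_width: 0.0005
grasp_force: 0.3
```

Call:
move_arm(
  moves=[0, 0.15, 0, 0, 0, 0, 0, 0.15, 0, 0, 0, 0, 0, 0.15, 0, 0, 0, 0, 0, 0.15, 0, 0, 0, 0, 0, 0, 0, 0, 0, 0],
)

```text
time: 15.02
ee_pos: [0.355, 0.3262, 0.0525]
orientation: [0.633, 0.774, -0.0, -0.0]
ft_force: [-1.4, -0.3, 1.0]
grip_width: 0.0004
grasp_force: 0.7
```

Call:
move_arm(
  moves=[0, 0.15, 0, 0, 0, 0, 0, 0.15, 0, 0, 0, 0, 0, 0.1, 0, 0, 0, 0, 0, 0, 0, 0, 0, 0],
)

```text
time: 15.35
ee_pos: [0.359, 0.327, 0.0526]
orientation: [0.633, 0.774, 0.0, 0.0]
ft_force: [-1.9, 0.1, -0.1]
grip_width: 0.0003
grasp_force: 0.7
```

Call:
move_arm(
  moves=[0, 0.15, 0, 0, 0, 0, 0, 0.15, 0, 0, 0, 0, 0, 0.15, 0, 0, 0, 0, 0, 0, 0, 0, 0, 0],
)

```text
time: 15.68
ee_pos: [0.3635, 0.328, 0.0526]
orientation: [0.633, 0.774, 0.0, 0.0]
ft_force: [-0.9, -0.3, -0.9]
grip_width: 0.0007
grasp_force: 0.6
```

Call:
move_arm(
  moves=[0, 0.1, 0, 0, 0, 0, 0, 0.1, 0, 0, 0, 0, 0, 0.1, 0, 0, 0, 0, 0, 0, 0, 0, 0, 0],
)

```text
time: 16.02
ee_pos: [0.3664, 0.3285, 0.0526]
orientation: [0.633, 0.774, 0.0, 0.0]
ft_force: [-2.3, -0.0, 0.4]
grip_width: 0.0006
grasp_force: 0.8
```

Call:
move_arm(
  moves=[0, 0.1, 0, 0, 0, 0, 0, 0.1, 0, 0, 0, 0, 0, 0, 0, 0, 0, 0],
)

```text
time: 16.27
ee_pos: [0.3683, 0.3289, 0.0526]
orientation: [0.633, 0.774, 0.0, 0.0]
ft_force: [-1.2, -1.0, 0.3]
grip_width: 0.0004
grasp_force: 0.8
```

Call:
move_arm(
  moves=[0, 0.1, 0, 0, 0, 0, 0, 0.1, 0, 0, 0, 0, 0, 0, 0, 0, 0, 0],
)

```text
time: 16.52
ee_pos: [0.3689, 0.329, 0.0525]
orientation: [0.633, 0.774, -0.001, -0.001]
ft_force: [-6.8, -1.9, 4.7]
grip_width: 0.0005
grasp_force: 3.7
```

Call:
move_arm(
  moves=[0, 0.1, 0, 0, 0, 0, 0, 0.1, 0, 0, 0, 0, 0, 0, 0, 0, 0, 0],
)

```text
time: 16.77
ee_pos: [0.3691, 0.3291, 0.0524]
orientation: [0.633, 0.775, -0.003, -0.002]
ft_force: [-13.5, -3.2, 11.3]
grip_width: 0.0007
grasp_force: 7.3
```

Stop met after about 18 mm of travel, which fits home rather than the flange (10 to 12 mm). Back off, lift clear and check.

Call:
move_arm(
  moves=[0, -0.4, 0, 0, 0, 0, 0, -0.8, 0, 0, 0, 0, 0, -1.0, 0, 0, 0, 0, 0, -1.0, 0, 0, 0, 0, 0, 0, -2, 0, 0, 0, 0, 0, -3, 0, 0, 0, 0, 0, -3, 0, 0, 0, 0, 0, -3, 0, 0, 0, 0, 0, -3, 0, 0, 0, 0, 0, -1, 0, 0, 0],
)

```text
time: 17.6
ee_pos: [0.3422, 0.3245, 0.2073]
orientation: [0.632, 0.775, 0.004, 0.002]
ft_force: [0.6, 0.2, 0.4]
grip_width: 0.0002
grasp_force: 0.0
```

Call:
move_arm(
  moves=[2.3, -0.8, 0, 0, 0, 0, 2.3, -0.8, 0, 0, 0, 0, 2.3, -0.8, 0, 0, 0, 0, 2.3, -0.8, 0, 0, 0, 0, 2.3, -0.8, 0, 0, 0, 0, 2.3, -0.8, 0, 0, 0, 0, 2.3, -0.8, 0, 0, 0, 0, 2.3, -0.8, 0, 0, 0, 0, 2.3, -0.8, 0, 0, 0, 0, 2.3, -0.8, 0, 0, 0, 0, 2.3, -0.8, 0, 0, 0, 0, 0, 0, 0, 0, 0, 0],
)

```text
time: 18.6
ee_pos: [0.2011, 0.5556, 0.2013]
orientation: [0.631, 0.776, -0.0, -0.001]
ft_force: [-0.2, 0.7, 0.5]
grip_width: 0.0002
grasp_force: 0.0
```

Run:
```python
from h import *
im=snap('top','t5.png');s=snap('side','s5.png')
a=cv2.resize(im[100:250,345:475],None,fx=3,fy=3,interpolation=cv2.INTER_CUBIC);b=cv2.resize(s[160:220,285:400],None,fx=3,fy=3,interpolation=cv2.INTER_CUBIC)
o=np.zeros((450,740,3),np.uint8);o[:,:390]=a;o[:180,395:740]=b;cv2.imwrite('pics/f5.png',o)
c=np.array([.4802,.34575])
for z,r0,r1 in((.064,.058,.065),(.03,.028,.045)):
    a,v=mark(im,c,z,r0,r1);w=np.clip(np.median(v)-60-v,0,None)*(abs(a)<.6);print(z,(a*w).sum()/w.sum())
```

```text
0.064 0.20838094511050687
0.03 0.20796595023838255
```

View pics/f5.png

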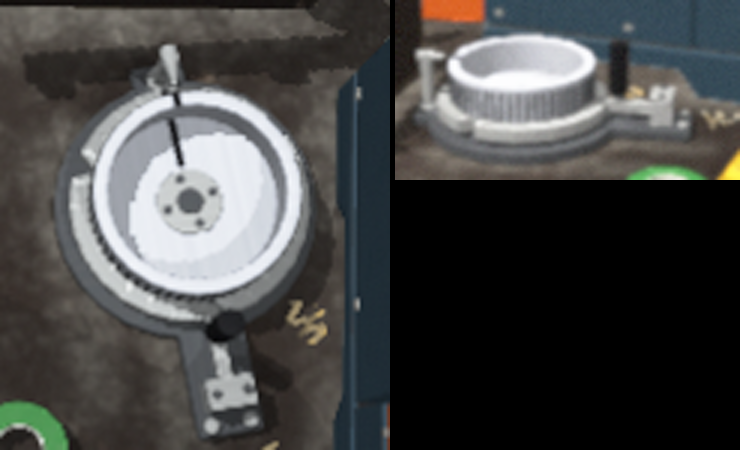

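The picture shows the mark (175,100) in line with the pointer (170,65) and the knob now at (226,325) beside the rim. The knob has moved about 11 px, roughly 20 mm, so the bolt is home.

```bash
python3 -c "
from plant import manip
print(manip.finish_job())"
```

```text
the job is handed in; nothing more can be done
None
```

The pulley's mark is turned to the pointer and the index bolt is fully home in its notch; I handed the job in after about 19 s of robot time, and nothing lying round the stand was touched.

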